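# Gauge the filler's dose adjuster

### The arm

A 6-joint arm with a two-finger parallel gripper is mounted at the origin on the work surface. World frame = base frame: x ahead of the robot, y to its left, z up, the work surface at z = 0. Lengths are in m, angles in degrees, forces in N, time in s.
With the tool pointing down it reaches from about 0.425 to 0.95 m from the base axis. Payload 3.5 kg.
Tool frame: the origin (TCP) lies at the very end of the fingers, on their centre line; the grasp point (between the pads) lies 19 mm behind it (pinch_z is the z of the grasp point in the tool frame, in m); z points along the fingers, y is the direction in which the jaws open and shut (so a half turn about z gives the same grasp; the last joint's range is limited). The gripper opens to 85 mm and grips with 20 to 120 N. Pads are 22 mm wide; open, the fingers measure 114 mm over their backs; the gripper's body (76 mm by 85 mm) begins 54 mm behind the grasp point. The pads swing forward as they close: fully open they stand 13 mm farther back than shut.
Start: joints at [56.093, 16.404, 90.338, -0, 73.258, -8.594], TCP at [0.289, 0.61, 0.231] pointing down, gripper open.
Joint ranges: [-158.93, 158.93], [-51.34, 127.21], [12.03, 142.37], [-87.48, 267.48], [13.55, 161.25], [-162.69, 162.69]. Speed limits (degrees/s): [159.86, 159.86, 180, 180, 180, 180].

### API

Orientations are given as a 3x3 rotation matrix whose columns are the frame's x, y, z axes.
In Python, from plant import * gives the robot as it stands.
- The arm moves only by the tool send_rows, never from a script. Its argument "commands" is a list that holds one entry, the list of rows, each a list of 7 numbers: the opening, from 0 (shut) to 1 (fully open), then the shift along the tool's x, y, z in mm, then the turn, a rotation vector about the tool's x, y, z in degrees. In form: [[[grip, tx, ty, tz, rx, ry, rz], ...]]. A call has 1 to 10 rows; each row is the pose to reach, as a shift and turn from the pose commanded when the call began, along the tool's axes at that moment; what a row does not reach only later rows make up. A row lasts 1/10 s, in which the tool goes at most 50 mm and 8.59 degrees, less where a joint would pass 70% of its speed; a pose out of reach is approached as far as the arm can. A call with a gripper value outside its range is refused whole. The fingers move at their own pace and stop on an object; the grip force is fixed at half the most. Time passes only in rows, so rows that repeat a pose let the fingers close. It gives the time, the measured TCP pose, the force and the opening at its end, in the units of the state.
- observe(): the state, without advancing time (a new reading comes with each control period).
- camera(name): name is "scene" or "top" or "wrist"; returns a dict with "color" (480x640x3 uint8, red, green, blue), "fx", "fy", "cx", "cy" (pixels), "R" (3x3) and "t" (3): a world point X has camera coordinates R X + t. Camera axes: x right, y down, z forward; pixel columns grow to the right and rows downward; lengths in m; the calibration is good to about 2 mm. A picture is of the moment at which its call begins. There is no depth.
- close_job(): hands the job in, once; it reports no verdict.
Trained networks look in a picture, given as the dict that the camera call returned (one of the last four; its "shot" number tells which), for a name from the list of things; names that differ only in an ending like _2 or _b are one class to them, and where a whole thing is asked for, a point or a joint stands for the part that bears it (a point fixed in the world has none). Each returns a list of dicts, best first, with "confidence" (0 to 1); they miss things now and then, are a little off and sometimes report something else, mostly with a low value. They report only what shows in the picture. A call takes as long as a camera call. They do not tell look-alikes from the thing itself.
- look_for(target, picture): "point" ([x, y, z] in m, in world coordinates, good to about 4 mm: the middle of the surface that is visible of it).
The state is a dict: "clock": time; "joints": joint angles; "joint_velocities": joint speeds; "joint_torque": joint torques, N m; "position": TCP position; "eef_rot": TCP orientation; "contact_force": force on the tool from outside, world axes, zero at the start; "torque": the same for the moment, N m; "grip_width": finger opening in m.
Only numpy, scipy, OpenCV 4.12 (cv2) and the standard library are available. Lean on these libraries where they do the work, as an engineer would, in place of code of your own. Each camera call takes 0.05 s, during which the arm holds its last target. There are 200 camera calls.

### The job

Take the steel ring gauge from its stand and screw it clockwise down the brass stud of the dose adjuster until you feel it come up snug against the red stop ring, without forcing it. Then count half a turn back off and leave the gauge there on the stud; do not disturb the stop ring or the scoop, jar and carton.

Things in the scene. Friction and masses are not known exactly. Their poses are not given: they have to be found in the camera images.
- gauge_center (a point): Knurled steel ring gauge, 58 mm across, 24 mm high, bore 34 mm, 0.22 to 0.34 kg; point at its centre, half-way up, z up its axis. It stands loose, right way up for the stud, on a round white stand (top 44 mm across, 40 mm above the table). Its thread is three short pins in the bore, 120 degrees apart, 6 mm above its underside, reaching in to 12.4 mm from the axis.
- gauge: The same ring gauge; origin at the centre of its underside.
- stud_tip (a point): Top of the fixed upright brass stud, on its axis, 119 mm above the table. Core 22 mm in diameter, conical nose in the top 10 mm. It stands on a blue block 90 x 90 mm (top 45 mm above the table) on a steel base 150 x 130 x 12 mm.
- thread_start (a point): Top end of the stud's thread, on the axis, 17 mm below the tip. Right-handed, three starts (angle unknown), 31 mm over the crests, lead 24 mm per turn, axial play about 2 mm. Set over the nose, the gauge rests on the starts with its underside about 4 mm below this point, or drops up to 8 mm farther between them. Clockwise from above it goes down, meeting the stop ring after 0.6 to 1.7 turns.
- stop_ring: Red stop ring with a black rubber face on the stud, 48 mm across, 8 mm high, origin at the centre of its underside, z up. Clamped at a height that differs each time (underside 59 to 67 mm above the table). The gauge's underside meets its top. Snug is 8 to 30 N on it; further turning loads it fast, and more forces it.
- scoop_center (a point): Red scoop lying on the table, about 210 x 75 x 45 mm; leave alone.
- jar_center (a point): Jar with yellow lid, 72 mm in diameter, 110 mm high, centre; leave alone.
- carton_center (a point): Carton 90 x 130 x 90 mm, centre; leave alone.
Things that resemble listed ones, but are neither listed nor needed, are in the scene too. Of the things like the gauge, leave any that is pink; of the rest the smaller one is meant.

How it is judged:
By the outcome, as a careful person would: the job done as asked, in the order asked, and still so for the second after the job is handed in, with the robot touching nothing.
It also fails if it takes over 72 s, if anything falls off the work surface, if the arm or the gripper's body presses on something with over 40 N, if the wrist force passes 120 N, or if a joint passes its speed limit or range.

## Working session

There is one attempt and no reset: what is moved stays moved. The work goes in short steps, Python scripts to look and compute and a tool call to move; the robot and the scene stay as the last step left them, time stands still between calls to the robot, and variables do not carry over. Pictures are saved under pics/ and viewed, and the job is handed in when it is done.

Besides the shell and the picture viewer there is one more tool, called after "Request:" in YAML: its name, and indented under it one key for each argument. send_rows: Moves the arm, as the interface text tells. Its arguments: {"type":"object","properties":{"commands":{"type":"array","items":{"type":"array","items":{"type":"array","items":{"type":"number"}}}}},"required":["commands"]}

```bash
ls; mkdir -p pics; cat > h.py <<'E'
from plant import *
import numpy as np, cv2
def snap(n,f):
    p=camera(n); cv2.imwrite(f'pics/{f}.png',p['color'][:,:,::-1]); return p
def proj(p,X):
    c=np.array(p['R'])@np.array(X)+np.array(p['t']); return p['fx']*c[0]/c[2]+p['cx'],p['fy']*c[1]/c[2]+p['cy']
def ray(p,u,v,z):
    R=np.array(p['R']);o=-R.T@np.array(p['t']);d=R.T@np.array([(u-p['cx'])/p['fx'],(v-p['cy'])/p['fy'],1]);return o+d*(z-o[2])/d[2]
E
python3 - <<'E'
from h import *
np.set_printoptions(precision=4,suppress=True)
for n in('scene','top'):
    p=snap(n,n+'1')
    for t in ('gauge_center','stud_tip','stop_ring','scoop_center','jar_center','carton_center'):
        for d in look_for(t,p): 
            print(n,t,np.round(d['point'],4),round(d['confidence'],2),np.round(proj(p,d['point'])))
o=observe();print(o)
E
```

```text
pics
scene gauge_center [ 0.4098 -0.1594  0.0313] 0.69 [289. 192.]
scene gauge_center [ 0.5175 -0.1528  0.062 ] 0.55 [263. 213.]
scene stud_tip [0.5239 0.1913 0.0144] 0.63 [381. 299.]
scene stop_ring [0.5193 0.1928 0.0724] 0.73 [385. 285.]
scene scoop_center [ 0.6856 -0.0028  0.0029] 0.85 [270. 307.]
scene scoop_center [ 0.518  -0.1533  0.0616] 0.46 [263. 213.]
scene jar_center [0.5735 0.4077 0.0968] 0.71 [463. 354.]
scene carton_center [ 0.5192 -0.3957  0.0892] 0.81 [187. 161.]
top gauge_center [ 0.4006 -0.1598  0.033 ] 0.84 [367. 308.]
top gauge_center [ 0.4926 -0.0442  0.0234] 0.84 [322. 273.]
top gauge_center [ 0.5124 -0.1558  0.0601] 0.5 [366. 264.]
top stud_tip [0.5083 0.1751 0.0132] 0.8 [238. 268.]
top scoop_center [ 0.6801 -0.0012  0.0069] 0.72 [305. 202.]
top jar_center [0.5529 0.3944 0.1149] 0.92 [144. 249.]
top carton_center [ 0.5009 -0.4107  0.0888] 0.75 [469. 267.]
{'clock': 0.7, 'joints': array([56.0938, 16.4008, 90.3383,  0.0018, 73.2619, -8.5945]), 'joint_velocities': array([-0.096 ,  0.0342,  0.0349,  0.0012, -0.0215, -0.047 ]), 'joint_torque': array([ -0.0008, -40.5826, -29.2855,  -0.0002,   0.0005,   0.    ]), 'position': array([0.2885, 0.6102, 0.2314]), 'eef_rot': array([[-0.904 ,  0.4276, -0.    ],
       [ 0.4276,  0.904 ,  0.    ],
       [ 0.    , -0.    , -1.    ]]), 'contact_force': array([-0.1429,  0.5183,  0.1905]), 'torque': array([-0.0588,  0.0282,  0.0165]), 'grip_width': 0.08538759495290024}
```

View pics/scene1.png

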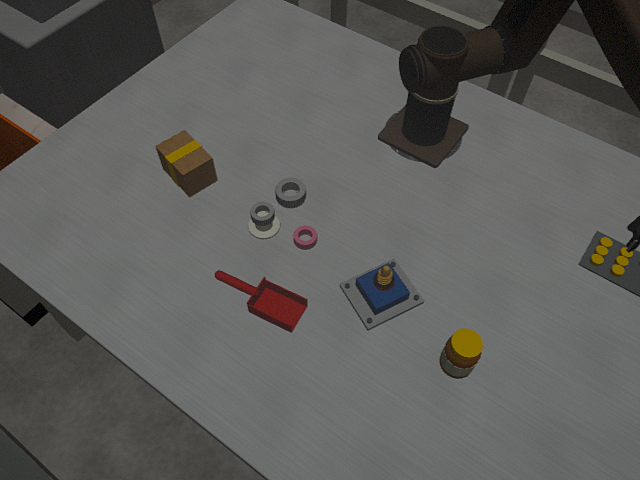

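View pics/top1.png

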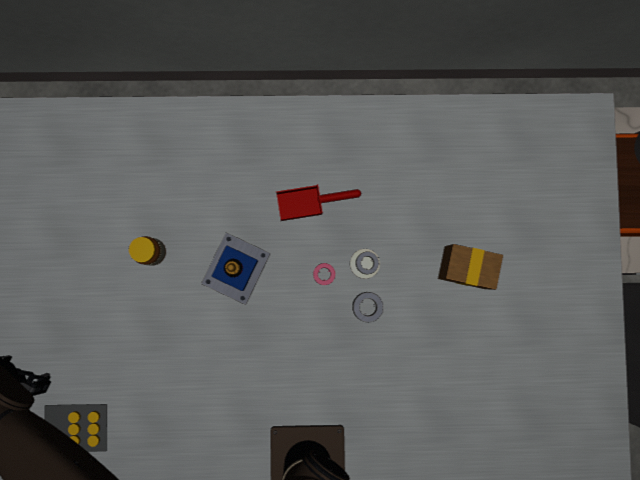

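```bash
cat >> h.py <<'E'
def go(x,y,z,yaw=None):
    o=observe();R=np.array(o['eef_rot']);d=R.T@(np.array([x,y,z])-o['position'])*1000
    cy=np.degrees(np.arctan2(R[1,0],R[0,0])); r=0 if yaw is None else -((yaw-cy+180)%360-180)
    print('shift',d.round(1),'rz',round(r,1),'yaw',round(cy,1),'j6',o['joints'][5].round(1),'F',o['contact_force'].round(1),'T',o['torque'].round(2))
E
python3 -c "
from h import *
print(pinch_z) if 'pinch_z' in globals() else 0
go(.515,.185,.28,180)
p=snap('wrist','w0');print(p['R'],p['t'],-np.array(p['R']).T@np.array(p['t']))"
```

```text
-0.0187
shift [-386.5 -287.5  -48.7] rz -25.3 yaw 154.7 j6 -8.6 F [-0.1  0.5  0.2] T [-0.06  0.03  0.02]
[[ 4.27529147e-01  9.04001528e-01  2.56881352e-04]
 [ 8.60129689e-01 -4.06868269e-01  3.07628233e-01]
 [ 2.78200909e-01 -1.31299085e-01 -9.51506597e-01]] [-0.67553268 -0.04042896  0.37943418] [0.21802513 0.64405267 0.37364475]
```

Request:
send_rows:
  commands:
    - [[1, -45, -33, -30, 0, 0, -4], [1, -85, -63, -50, 0, 0, -8], [1, -125, -93, -50, 0, 0, -12], [1, -165, -123, -50, 0, 0, -16], [1, -205, -153, -50, 0, 0, -20], [1, -245, -183, -50, 0, 0, -24], [1, -285, -212, -50, 0, 0, -25], [1, -325, -242, -50, 0, 0, -25], [1, -365, -272, -50, 0, 0, -25.3], [1, -386, -287, -50, 0, 0, -25.3]]

```text
clock: 1.75
position: [0.5157, 0.1833, 0.2817]
eef_rot: [[-1.0, 0.001, 0.001], [0.001, 1.0, -0.0], [-0.001, -0.0, -1.0]]
contact_force: [0.2, -0.3, -0.6]
grip_width: 0.0854
```

```bash
python3 -c "
from h import *
p=snap('wrist','w1')
go(.515,.185,.28,180)
for t in ('stud_tip','stop_ring','thread_start'):
  for d in look_for(t,p): print(t,np.round(d['point'],4),d['confidence'],proj(p,d['point']))
print(proj(p,[.515,.185,.119]))"
```

```text
shift [3.3 6.2 1.5] rz -0.3 yaw 179.7 j6 -81.1 F [ 2.3 -3.   0.3] T [-0.1  -0.08 -0.  ]
stud_tip [0.4935 0.1857 0.0179] 0.82 (np.float64(314.0296940562091), np.float64(175.26511720942347))
stop_ring [0.4941 0.1822 0.0668] 0.7 (np.float64(310.7241572073471), np.float64(182.81954229668563))
thread_start [0.498  0.1814 0.0175] 0.88 (np.float64(310.162381209003), np.float64(179.28849687725753))
thread_start [ 0.5211 -0.1283  0.054 ] 0.23 (np.float64(11.496694328769593), np.float64(207.26007167395989))
(np.float64(313.82615835184913), np.float64(216.6659865286163))
```

View pics/w1.png

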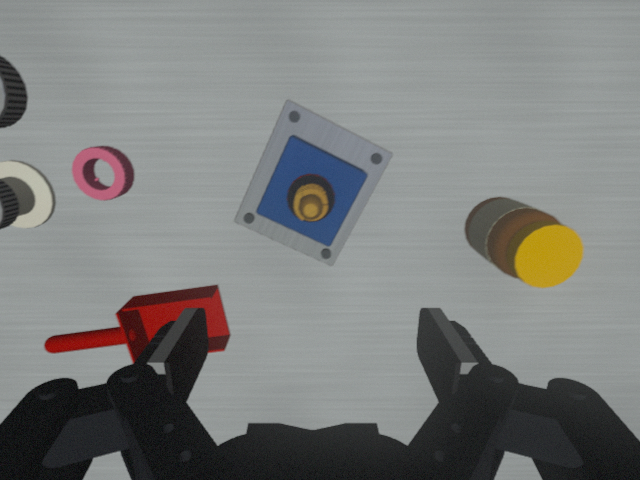

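```bash
python3 -c "
from h import *
p=snap('wrist','w2')
c=p['color'][160:250,265:355,::-1];cv2.imwrite('pics/w2c.png',cv2.resize(c,(720,720),interpolation=2)[:600])
for v in [(311,209),(312,209),(311,210)]: print(ray(p,*v,.119))
go(.515,-.155,.2,180)"
```

```text
[0.50734618 0.184418   0.119     ]
[0.50734846 0.18527348 0.119     ]
[0.50822175 0.18441502 0.119     ]
shift [  -0.7 -341.    81.2] rz -0.0 yaw 180.0 j6 -80.7 F [0.1 0.1 0.3] T [-0.03  0.03 -0.04]
```

View pics/w2c.png

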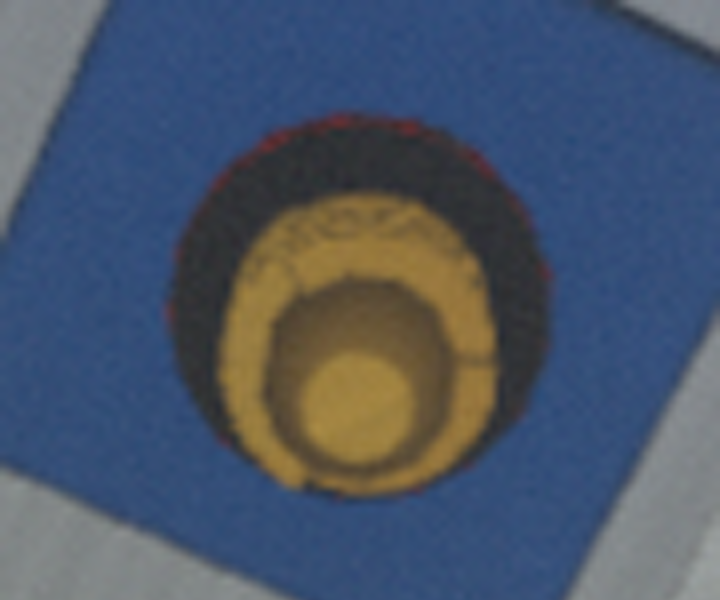

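Request:
send_rows:
  commands:
    - [[1, 0, -45, 15, 0, 0, 0], [1, 0, -90, 30, 0, 0, 0], [1, 0, -135, 45, 0, 0, 0], [1, 0, -180, 55, 0, 0, 0], [1, -5, -225, 55, 0, 0, 0], [1, -5, -270, 55, 0, 0, 0], [1, -5, -315, 55, 0, 0, 0], [1, -5, -341, 55, 0, 0, 0], [1, -5, -341, 55, 0, 0, 0], [1, -5, -341, 55, 0, 0, 0]]

```text
clock: 3.0
position: [0.5199, -0.154, 0.2263]
eef_rot: [[-1.0, -0.001, -0.0], [-0.001, 1.0, 0.001], [0.0, 0.001, -1.0]]
contact_force: [-0.4, 0.4, 0.0]
grip_width: 0.0852
```

```bash
python3 -c "
from h import *
p=snap('wrist','w3')
go(.515,-.155,.2,180); print(observe()['position'])
for d in look_for('gauge_center',p): print(np.round(d['point'],4),d['confidence'],proj(p,d['point']))
x=ray(p,310,210,.064);print(x)"
```

```text
shift [ 4.9 -1.5 26.2] rz 0.1 yaw -179.9 j6 -117.3 F [-0.1  0.8  0.3] T [-0.01  0.03 -0.  ]
[ 0.51987433 -0.15355341  0.22623129]
[ 0.5201 -0.1568  0.0646] 0.9 (np.float64(308.48217169527925), np.float64(218.14172668604104))
[ 0.4875 -0.0508  0.0249] 0.85 (np.float64(421.8921346964738), np.float64(173.8337774906123))
[ 0.398  -0.1641  0.0338] 0.78 (np.float64(299.72605292390904), np.float64(67.52988503278436))
[ 0.51307081 -0.15548919  0.064     ]
```

View pics/w3.png

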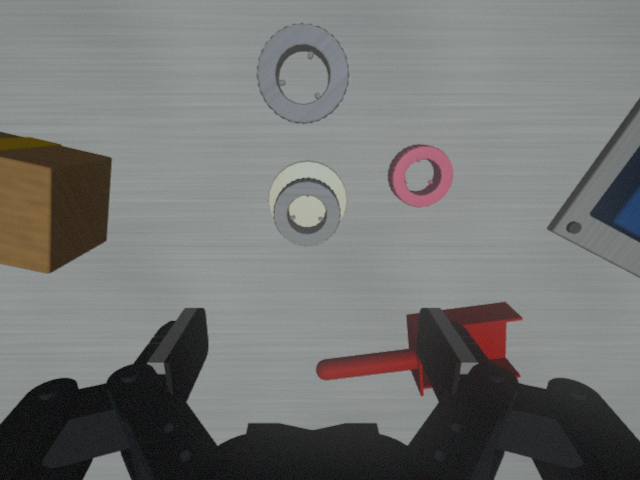

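```bash
python3 -c "
from h import *
p=snap('wrist','w4')
c=p['color'][170:255,265:350,::-1];cv2.imwrite('pics/w4c.png',cv2.resize(c,(600,600),interpolation=2))
a=np.array([p['color'][170:255,265:350]])[0].astype(int)
x=ray(p,307,212.5,.064);print(x)
# predicted outer rim box
for ce in [x]:
  q=np.array([proj(p,ce+[.029*np.cos(t),.029*np.sin(t),0]) for t in np.linspace(0,6.28,60)]);print(q.min(0),q.max(0))
  q=np.array([proj(p,ce+[.017*np.cos(t),.017*np.sin(t),0]) for t in np.linspace(0,6.28,60)]);print(q.min(0),q.max(0))
"
```

```text
[ 0.51527129 -0.15745628  0.064     ]
[273.17196522 178.61578968] [340.81437047 244.54315724]
[287.17774471 192.8752837 ] [326.817343   231.50221946]
```

View pics/w4c.png

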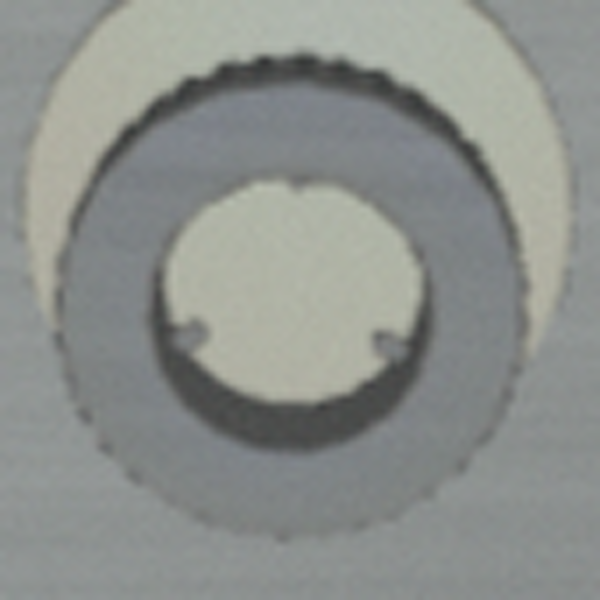

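Request:
send_rows:
  commands:
    - [[1, 3, -5, 40, 0, 0, 0], [1, 3, -5, 80, 0, 0, 0], [1, 3, -5, 120, 0, 0, 0], [1, 3, -5, 155, 0, 0, 0], [1, 3, -5, 180, 0, 0, 0], [1, 3, -5, 197, 0, 0, 0], [1, 3, -5, 197, 0, 0, 0], [1, 3, -5, 197, 0, 0, 0]]

```text
clock: 3.95
position: [0.5171, -0.1594, 0.0297]
eef_rot: [[-1.0, -0.001, 0.0], [-0.001, 1.0, 0.0], [-0.0, 0.0, -1.0]]
contact_force: [-0.1, 0.1, 0.6]
grip_width: 0.0852
```

```bash
python3 -c "
from h import *
p=snap('wrist','w5')
go(.517,-.1586,.029,180); print(observe()['position'])
x=np.array([.5169,-.1586,.064])
for r in (.029,.017):
  q=np.array([proj(p,x+[r*np.cos(t),r*np.sin(t),0]) for t in np.linspace(0,6.28,60)]);print(q.min(0),q.max(0))
  cv2.polylines(p['color'],[q.astype(int)],True,(0,255,0))
cv2.imwrite('pics/w5b.png',p['color'][:,:,::-1])"
```

```text
shift [0.7 1.4 1.5] rz 0.1 yaw -179.9 j6 -118.0 F [0.1 0.1 1. ] T [-0.03 -0.06 -0.01]
[ 0.51769436 -0.15995663  0.03053167]
[230.47424237 281.58727806] [397.42554521 424.21148101]
[265.06649926 314.5123391 ] [362.85623743 397.85021718]
```

View pics/w5b.png

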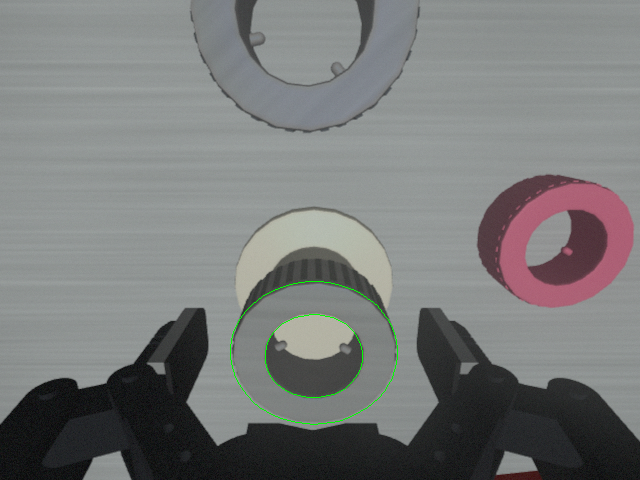

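Request:
send_rows:
  commands:
    - [[0, 0, 1, 1, 0, 0, 0], [0, 0, 1, 1, 0, 0, 0], [0, 0, 1, 1, 0, 0, 0], [0, 0, 1, 1, 0, 0, 0], [0, 0, 1, 1, 0, 0, 0], [0, 0, 1, 1, 0, 0, 0]]

```text
clock: 4.6
position: [0.5177, -0.1595, 0.0301]
eef_rot: [[-1.0, 0.0, 0.002], [0.0, 1.0, -0.0], [-0.002, -0.0, -1.0]]
contact_force: [-1.1, 1.3, 5.9]
grip_width: 0.0573
```

```bash
python3 -c "
from h import *
p=snap('wrist','w6')
go(.517,-.1586,.029,180); o=observe();print(o['position'],o['grip_width'])"
```

```text
shift [0.7 0.9 1.1] rz -0.0 yaw 180.0 j6 -117.9 F [-0.9  2.   6.1] T [0.34 0.15 0.05]
[ 0.51770174 -0.15951004  0.03011375] 0.05700365298539917
```

View pics/w6.png

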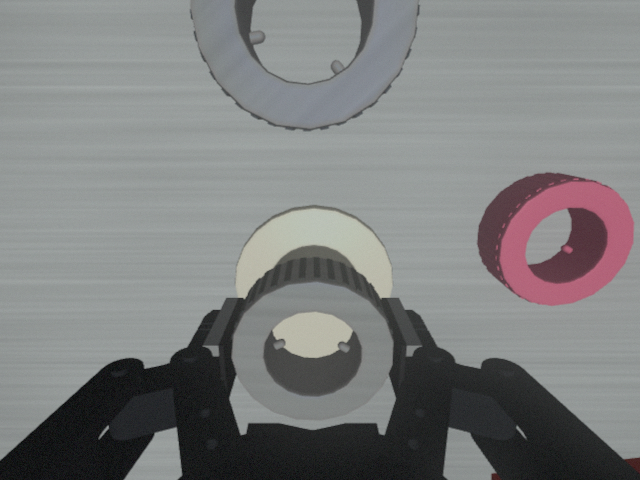

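Request:
send_rows:
  commands:
    - [[0, 0, 0, -20, 0, 0, 0], [0, 0, 0, -60, 0, 0, 0], [0, 0, 0, -105, 0, 0, 0], [0, 0, 30, -140, 0, 0, -8], [0, 0, 75, -150, 0, 0, -16], [0, 0, 120, -150, 0, 0, -24], [0, 0, 165, -150, 0, 0, -32], [0, 3, 210, -150, 0, 0, -40], [0, 6, 255, -150, 0, 0, -48], [0, 9, 300, -150, 0, 0, -56]]

```text
clock: 5.65
position: [0.5066, 0.1423, 0.1776]
eef_rot: [[-0.555, -0.832, -0.001], [-0.832, 0.555, -0.0], [0.001, 0.001, -1.0]]
contact_force: [0.5, -0.8, -4.1]
grip_width: 0.0572
```

```bash
python3 -c "
from h import *
go(.5083,.1828,.17,265); o=observe();print(o['position'],o['grip_width'])"
```

```text
shift [-34.6  21.    7.6] rz -28.7 yaw -123.7 j6 -141.7 F [ 0.5 -0.8 -4.1] T [-0.03 -0.08  0.01]
[0.50659913 0.14234669 0.17758188] 0.057200392692011895
```

Request:
send_rows:
  commands:
    - [[0, -17, 10, 10, 0, 0, -8], [0, -35, 21, 20, 0, 0, -16], [0, -35, 21, 33, 0, 0, -17.5], [0, -35, 21, 33, 0, 0, -17.5], [0, -35, 21, 33, 0, 0, -17.5]]

```text
clock: 6.15
position: [0.5093, 0.1806, 0.1444]
eef_rot: [[-0.286, -0.958, -0.002], [-0.958, 0.286, -0.001], [0.001, 0.002, -1.0]]
contact_force: [-0.4, -0.2, -2.9]
grip_width: 0.0572
```

```bash
python3 -c "
from h import *
p=snap('wrist','w7');q=snap('scene','s7')
cv2.imwrite('pics/s7c.png',cv2.resize(q['color'][200:320,320:450,::-1],(650,600),interpolation=2))
go(.5085,.1831,.145,254); o=observe();print(o['position'],o['grip_width'])
print(proj(p,[.5083,.1828,.119]))
R=np.array(o['eef_rot']);T=o['position']
for z in (.034,): 
  c=T+.8e-3*R[:,0]+.5e-3*R[:,1]+[0,0,z];print(proj(p,c))"
```

```text
shift [-1.9  2.5  0.7] rz -0.6 yaw -106.6 j6 -154.6 F [ 0.8 -0.3 -3.1] T [-0.02 -0.06  0.01]
[0.5103588  0.18056494 0.14573481] 0.056897043055082475
(np.float64(316.62937893037946), np.float64(289.25012341064604))
(np.float64(312.97015416577403), np.float64(359.54583764554894))
```

View pics/w7.png

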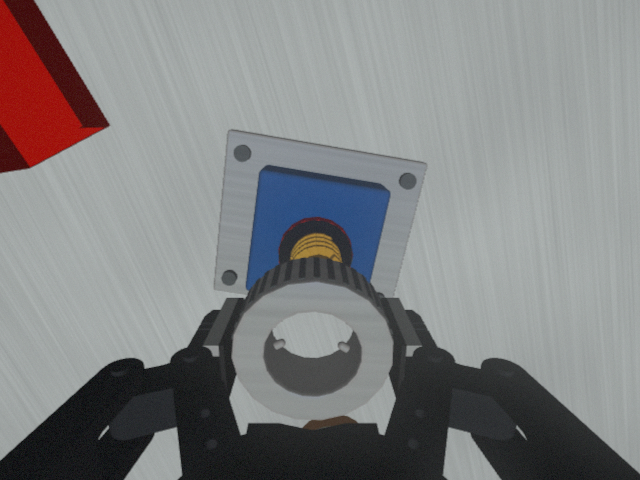

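View pics/s7c.png

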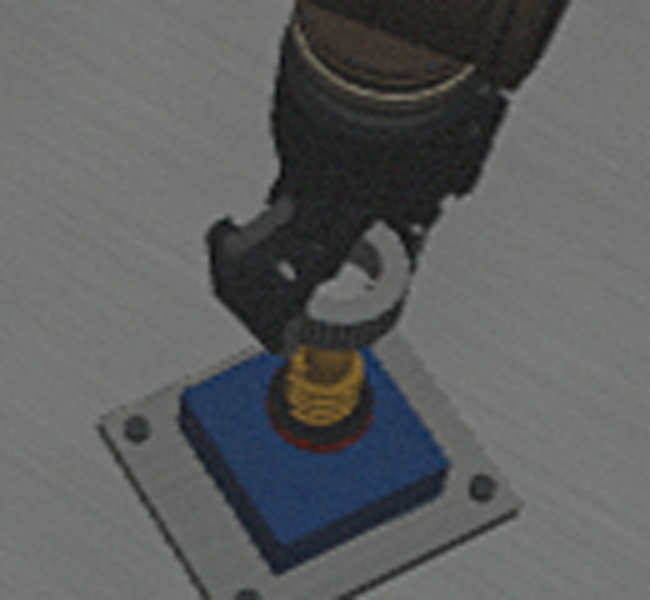

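Request:
send_rows:
  commands:
    - [[0, -2, 2.5, 5, 0, 0, 0], [0, -2, 2.5, 15, 0, 0, 0], [0, -2, 2.5, 25, 0, 0, 0], [0, -2, 2.5, 35, 0, 0, 0], [0, -2, 2.5, 45, 0, 0, 0], [0, -2, 2.5, 45, 0, 0, 0], [0, -2, 2.5, 45, 0, 0, 0]]

```text
clock: 6.95
position: [0.5079, 0.1841, 0.0998]
eef_rot: [[-0.284, -0.959, -0.001], [-0.959, 0.284, -0.0], [0.0, 0.001, -1.0]]
contact_force: [0.5, -0.1, -2.8]
grip_width: 0.0573
```

```bash
python3 -c "
from h import *
p=snap('wrist','w8');q=snap('scene','s8')
cv2.imwrite('pics/s8c.png',cv2.resize(q['color'][200:320,320:450,::-1],(650,600),interpolation=2))
cv2.imwrite('pics/w8c.png',cv2.resize(p['color'][240:440,210:420,::-1],(630,600),interpolation=2))
go(.5085,.1831,.100,254); o=observe();print(o['position'],o['grip_width'])
"
```

```text
shift [ 1.1 -0.2  0.8] rz -0.5 yaw -106.5 j6 -154.3 F [ 0.2 -0.6 -2.7] T [ 0.12 -0.03 -0.03]
[0.50861626 0.18418403 0.10078509] 0.057254205666637394
```

View pics/w8c.png

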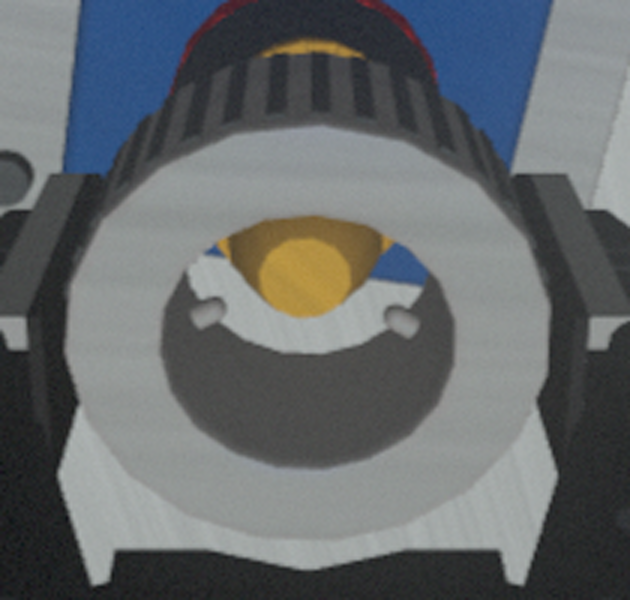

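View pics/s8c.png

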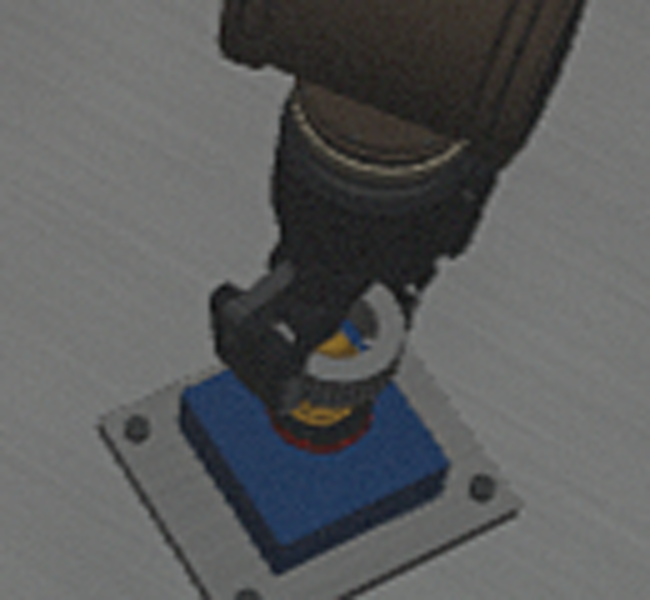

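```bash
cat >> h.py <<'E'
def fitc(p,boxes,z,x0):
    from scipy.optimize import least_squares
    t=np.linspace(0,2*np.pi,90)
    def f(s):
        e=[]
        for r,b in boxes:
            q=np.array([proj(p,[s[0]+r*np.cos(a),s[1]+r*np.sin(a),s[2]]) for a in t]); e+=[*(np.r_[q.min(0),q.max(0)]-b)]
        return e
    r=least_squares(f,[*x0,z],x_scale=.001);return r.x,np.round(r.fun,1)
E
python3 -c "
from h import *
p=snap('wrist','w9')
g=lambda l,t,r,b:np.array([210+l/3-.5,240+t/3-.5,210+r/3-.5,240+b/3-.5])
o=observe();T=o['position'];R=np.array(o['eef_rot']);print(T)
s,e=fitc(p,[(.029,g(66,127,550,540)),(.017,g(162,214,455,468))],.1346,T[:2]);print(s,e)
tip=ray(p,311.2,332.2,.119);print(tip)
print('tip-gauge in tool mm',(R.T@(tip-s))*1000,'gauge-TCP',R.T@(s-T)*1000)
"
```

```text
[0.50867979 0.18420985 0.10096048]
[0.50934581 0.18447343 0.13203295] [-0.7 -1.2  0.8  0.5  1.1  1.9 -1.3 -1.3]
[0.50940438 0.18322489 0.119     ]
tip-gauge in tool mm [ 1.18787138 -0.39592467 13.03273505] gauge-TCP [ -0.45982182  -0.59961436 -31.07153874]
```

Request:
send_rows:
  commands:
    - [[0, 1, -0.4, 0, 0, 0, 0], [0, 1, -0.4, 3, 0, 0, 0], [0, 1, -0.4, 6, 0, 0, 0], [0, 1, -0.4, 8, 0, 0, 0], [0, 1, -0.4, 9, 0, 0, 0], [0, 1, -0.4, 9, 0, 0, 0]]

```text
clock: 7.7
position: [0.508, 0.183, 0.091]
eef_rot: [[-0.284, -0.959, -0.001], [-0.959, 0.284, -0.0], [0.0, 0.001, -1.0]]
contact_force: [-0.3, 0.6, -2.8]
grip_width: 0.0573
```

```bash
python3 -c "
from h import *
p=snap('wrist','w10')
cv2.imwrite('pics/w10c.png',cv2.resize(p['color'][240:440,210:420,::-1],(630,600),interpolation=2))
go(.5085,.1831,.100,254); o=observe();print(o['position'],o['grip_width'])
"
```

```text
shift [-0.2 -0.3 -8.8] rz -0.5 yaw -106.5 j6 -154.4 F [ 0.4 -0.2 -3.9] T [-0.04 -0.02 -0.04]
[0.5081471  0.18302005 0.09115509] 0.0572488736870246
```

View pics/w10c.png

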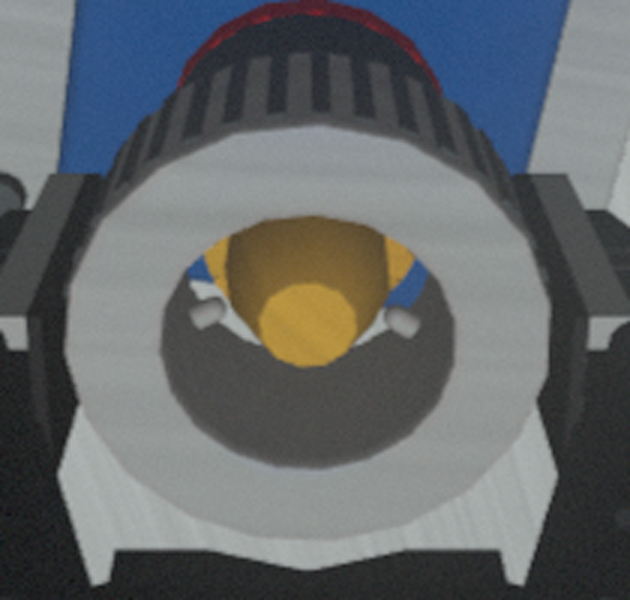

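Request:
send_rows:
  commands:
    - [[0, 0, 0, 1, 0, 0, 0], [0, 0, 0, 2, 0, 0, 0], [0, 0, 0, 3, 0, 0, 0], [0, 0, 0, 3, 0, 0, 0]]

```text
clock: 8.15
position: [0.5081, 0.183, 0.0881]
eef_rot: [[-0.284, -0.959, -0.0], [-0.959, 0.284, -0.0], [0.0, 0.0, -1.0]]
contact_force: [-1.1, 0.6, -4.0]
grip_width: 0.0572
```

Request:
send_rows:
  commands:
    - [[0, 0, 0, 1, 0, 0, 0], [0, 0, 0, 1.5, 0, 0, 0], [0, 0, 0, 1.5, 0, 0, 0]]

```text
clock: 8.45
position: [0.5082, 0.183, 0.0867]
eef_rot: [[-0.284, -0.959, -0.0], [-0.959, 0.284, -0.0], [0.0, 0.0, -1.0]]
contact_force: [0.2, -0.7, -3.3]
grip_width: 0.0571
```

Request:
send_rows:
  commands:
    - [[0, 0, 0, 1, 0, 0, 0], [0, 0, 0, 2, 0, 0, 0], [0, 0, 0, 2, 0, 0, 0]]

```text
clock: 8.75
position: [0.5081, 0.183, 0.0846]
eef_rot: [[-0.284, -0.959, -0.0], [-0.959, 0.284, -0.0], [0.0, 0.0, -1.0]]
contact_force: [0.4, -0.6, -3.2]
grip_width: 0.0575
```

Request:
send_rows:
  commands:
    - [[0, 0, 0, 1, 0, 0, 0], [0, 0, 0, 2, 0, 0, 0], [0, 0, 0, 2, 0, 0, 0]]

```text
clock: 9.05
position: [0.5081, 0.183, 0.0826]
eef_rot: [[-0.284, -0.959, -0.0], [-0.959, 0.284, -0.0], [0.0, 0.0, -1.0]]
contact_force: [-0.3, 0.0, -2.4]
grip_width: 0.057
```

Request:
send_rows:
  commands:
    - [[0, 0, 0, 1, 0, 0, 0], [0, 0, 0, 1.5, 0, 0, 0], [0, 0, 0, 1.5, 0, 0, 0]]

```text
clock: 9.35
position: [0.5084, 0.1831, 0.082]
eef_rot: [[-0.284, -0.959, 0.0], [-0.959, 0.284, -0.0], [-0.0, -0.0, -1.0]]
contact_force: [-2.7, -0.7, 0.7]
grip_width: 0.0572
```

Request:
send_rows:
  commands:
    - [[0, 0, 0, 0.5, 0, 0, 8], [0, 0, 0, 1.1, 0, 0, 16], [0, 0, 0, 1.6, 0, 0, 24], [0, 0, 0, 2.1, 0, 0, 32], [0, 0, 0, 2.7, 0, 0, 40], [0, 0, 0, 2.7, 0, 0, 40]]

```text
clock: 9.95
position: [0.5091, 0.1832, 0.0793]
eef_rot: [[-0.834, -0.552, 0.002], [-0.552, 0.834, 0.001], [-0.002, -0.001, -1.0]]
contact_force: [0.3, -0.0, 0.9]
grip_width: 0.0571
```

```bash
python3 -c "
from h import *
go(.5085,.1831,.08); o=observe();print(o['position'],o['grip_width'])
"
```

```text
shift [ 0.6  0.3 -0.7] rz 0 yaw -146.5 j6 -114.4 F [ 0.3 -0.   0.9] T [-0.01  0.   -0.04]
[0.50910826 0.1831833  0.07930392] 0.05714786039218758
```

Request:
send_rows:
  commands:
    - [[0, 0, 0, 0.5, 0, 0, 8], [0, 0, 0, 1.1, 0, 0, 16], [0, 0, 0, 1.6, 0, 0, 24], [0, 0, 0, 2.1, 0, 0, 32], [0, 0, 0, 2.7, 0, 0, 40], [0, 0, 0, 3.2, 0, 0, 48], [0, 0, 0, 3.7, 0, 0, 56], [0, 0, 0, 4.3, 0, 0, 64], [0, 0, 0, 4.8, 0, 0, 72], [0, 0, 0, 4.8, 0, 0, 72]]

```text
clock: 10.95
position: [0.509, 0.1832, 0.0745]
eef_rot: [[-0.784, 0.621, 0.002], [0.621, 0.784, 0.0], [-0.001, 0.001, -1.0]]
contact_force: [0.4, -0.0, 1.9]
grip_width: 0.0572
```

```bash
python3 -c "
from h import *
go(.5085,.1831,.08); o=observe();print(o['position'],o['grip_width'])
"
```

```text
shift [ 0.3 -0.3 -5.5] rz 0 yaw 141.6 j6 -42.6 F [ 0.4 -0.   1.9] T [-0.   -0.03 -0.06]
[0.50896544 0.18315286 0.0744702 ] 0.057229004694206095
```

Request:
send_rows:
  commands:
    - [[0, 0, 0, 0.5, 0, 0, 8], [0, 0, 0, 1.1, 0, 0, 16], [0, 0, 0, 1.6, 0, 0, 24], [0, 0, 0, 2.1, 0, 0, 32], [0, 0, 0, 2.7, 0, 0, 40], [0, 0, 0, 3.2, 0, 0, 48], [0, 0, 0, 3.7, 0, 0, 56], [0, 0, 0, 4.3, 0, 0, 64], [0, 0, 0, 4.8, 0, 0, 72], [0, 0, 0, 4.8, 0, 0, 72]]

```text
clock: 11.95
position: [0.5085, 0.1825, 0.0696]
eef_rot: [[0.346, 0.938, 0.0], [0.938, -0.346, -0.001], [-0.001, 0.001, -1.0]]
contact_force: [-0.9, -2.9, 2.9]
grip_width: 0.0572
```

```bash
python3 -c "
from h import *
p=snap('wrist','w11');q=snap('scene','s11')
cv2.imwrite('pics/s11c.png',cv2.resize(q['color'][200:320,320:450,::-1],(650,600),interpolation=2))
go(.5085,.1831,.08); o=observe();print(o['position'],o['grip_width'])
"
```

```text
shift [  0.5  -0.2 -10.4] rz 0 yaw 69.8 j6 29.2 F [-1.8 -4.3  4.4] T [-0.61  0.09 -0.09]
[0.50851529 0.18259183 0.06958121] 0.057449845388608416
```

View pics/w11.png

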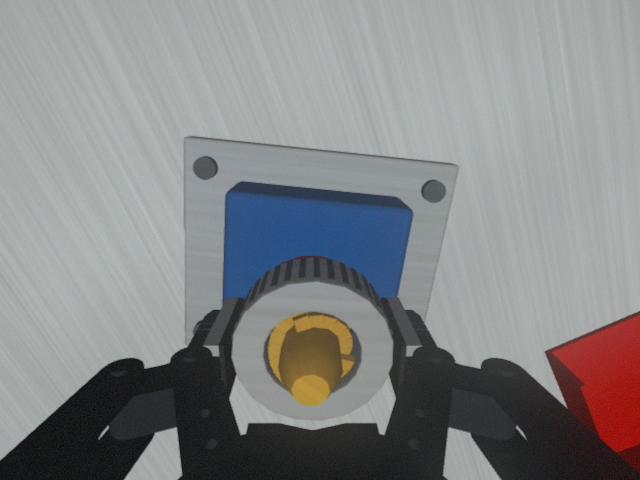

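Request:
send_rows:
  commands:
    - [[0, -1, 0, 0, 0, 0, 0], [0, -1, 0, 0.3, 0, 0, 8], [0, -1, 0, 0.8, 0, 0, 16], [0, -1, 0, 1.3, 0, 0, 24], [0, -1, 0, 1.9, 0, 0, 32], [0, -1, 0, 2.4, 0, 0, 40], [0, -1, 0, 2.4, 0, 0, 40]]

```text
clock: 12.75
position: [0.5082, 0.1824, 0.0669]
eef_rot: [[0.869, 0.494, 0.001], [0.494, -0.869, 0.001], [0.001, -0.0, -1.0]]
contact_force: [0.7, -0.4, 4.1]
grip_width: 0.0572
```

```bash
python3 -c "
from h import *
go(.5085,.1831,.08); o=observe();print(o['position'],o['grip_width'])
"
```

```text
shift [  0.6  -0.4 -13. ] rz 0 yaw 29.6 j6 69.3 F [ 0.7 -0.4  4.1] T [-0.1   0.09 -0.  ]
[0.50819601 0.18241931 0.06694973] 0.05722442565900821
```

View pics/s11c.png

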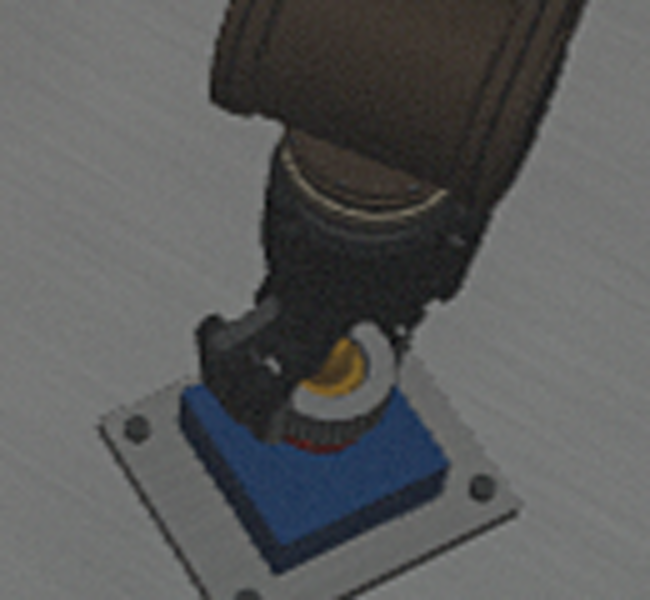

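Request:
send_rows:
  commands:
    - [[0, 0, 0, 0.3, 0, 0, 8], [0, 0, 0, 0.8, 0, 0, 16], [0, 0, 0, 1.3, 0, 0, 24], [0, 0, 0, 1.3, 0, 0, 24]]

```text
clock: 13.15
position: [0.5077, 0.1824, 0.0653]
eef_rot: [[0.995, 0.099, -0.001], [0.099, -0.995, 0.001], [-0.0, -0.001, -1.0]]
contact_force: [-0.6, 0.6, 3.7]
grip_width: 0.0571
```

```bash
python3 -c "
from h import *
go(.5085,.1831,.08); o=observe();print(o['position'],o['grip_width'])
"
```

```text
shift [  0.9  -0.6 -14.7] rz 0 yaw 5.7 j6 93.2 F [-0.6  0.6  3.7] T [-0.01  0.16 -0.03]
[0.50769638 0.18243789 0.06532982] 0.0571462247653368
```

Request:
send_rows:
  commands:
    - [[0, 0, 0, 0.5, 0, 0, 8], [0, 0, 0, 1.0, 0, 0, 16], [0, 0, 0, 1.5, 0, 0, 24], [0, 0, 0, 1.5, 0, 0, 24]]

```text
clock: 13.55
position: [0.5076, 0.1824, 0.0637]
eef_rot: [[0.95, -0.313, -0.001], [-0.313, -0.95, 0.001], [-0.001, -0.001, -1.0]]
contact_force: [-0.9, 1.3, 2.4]
grip_width: 0.057
```

```bash
python3 -c "
from h import *
go(.5085,.1831,.08); o=observe();print(o['position'],o['grip_width'])
"
```

```text
shift [  0.7  -0.9 -16.3] rz 0 yaw -18.2 j6 117.2 F [-0.9  1.3  2.4] T [ 0.11  0.18 -0.07]
[0.50755156 0.18242969 0.06372615] 0.057039454977253955
```

Request:
send_rows:
  commands:
    - [[1, 0, 0, -0.5, 0, 0, 0], [1, 0, 0, -1, 0, 0, 0], [1, 0, 0, -1, 0, 0, 0], [1, 0, 0, -1, 0, 0, 0], [1, 0, 0, -1, 0, 0, -8], [1, 0, 0, -1, 0, 0, -16], [1, 0, 0, -1, 0, 0, -24], [1, 0, 0, -1, 0, 0, -32], [1, 0, 0, -1, 0, 0, -40], [1, 0, 0, -1, 0, 0, -48]]

```text
clock: 14.55
position: [0.5078, 0.1821, 0.0647]
eef_rot: [[0.867, 0.498, -0.0], [0.498, -0.867, 0.0], [-0.0, -0.0, -1.0]]
contact_force: [-0.4, 0.2, 0.2]
grip_width: 0.0851
```

Request:
send_rows:
  commands:
    - [[1, 0, 0, 0, 0, 0, -8], [1, 0, 0, 0, 0, 0, -16], [1, 0, 0, 0, 0, 0, -24], [1, 0, 0, 0, 0, 0, -32], [1, 0, 0, 0, 0, 0, -40], [1, 0, 0, 0, 0, 0, -48], [1, 0, 0, 0, 0, 0, -56], [1, 0, 0, 0, 0, 0, -64], [1, 0, 0, 0, 0, 0, -72], [1, 0, 0, 0, 0, 0, -80]]

```text
clock: 15.55
position: [0.5078, 0.1821, 0.0648]
eef_rot: [[-0.34, 0.94, -0.0], [0.94, 0.34, 0.0], [0.0, -0.0, -1.0]]
contact_force: [0.9, 0.3, -0.5]
grip_width: 0.0853
```

Request:
send_rows:
  commands:
    - [[1, 0, 0, 0, 0, 0, -8], [1, 0, 0, 0, 0, 0, -16], [1, 0, 0, 0, 0, 0, -24], [1, 0, 0, 0, 0, 0, -32], [1, 0, 0, 0, 0, 0, -40], [1, 0, 0, 0, 0, 0, -48], [1, 0, 0, 0, 0, 0, -56], [1, 0, 0, 0, 0, 0, -64], [1, 0, 0, 0, 0, 0, -72], [1, 0, 0, 0, 0, 0, -72]]

```text
clock: 16.55
position: [0.5078, 0.1821, 0.0647]
eef_rot: [[-1.0, -0.027, -0.0], [-0.027, 1.0, 0.0], [0.0, 0.0, -1.0]]
contact_force: [-0.5, -0.1, 0.5]
grip_width: 0.0853
```

```bash
python3 -c "
from h import *
p=snap('wrist','w12')
go(.508,.1828,.0640); o=observe();print(o['position'],o['grip_width'])
"
```

```text
shift [-0.2  0.7  0.8] rz 0 yaw -178.6 j6 -82.4 F [ 0.2 -0.6  0.7] T [-0.01 -0.    0.01]
[0.50783734 0.18210434 0.06476678] 0.08517026337675693
```

View pics/w12.png

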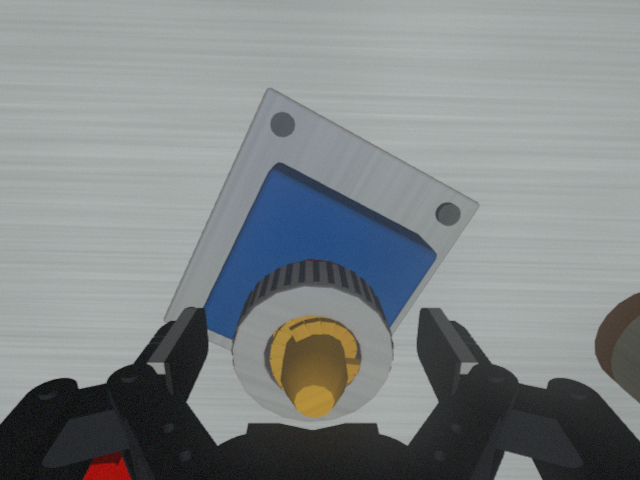

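Request:
send_rows:
  commands:
    - [[1, 0, 0.7, 0.5, 0, 0, 0], [0, 0, 0.7, 0.5, 0, 0, 0], [0, 0, 0.7, 0.5, 0, 0, 0], [0, 0, 0.7, 0.5, 0, 0, 0], [0, 0, 0.7, 0.5, 0, 0, 0], [0, 0, 0.7, 0.5, 0, 0, 0], [0, 0, 0.7, 0.5, 0, 0, 0]]

```text
clock: 17.3
position: [0.5082, 0.1831, 0.0648]
eef_rot: [[-1.0, -0.026, 0.001], [-0.026, 1.0, 0.001], [-0.001, 0.001, -1.0]]
contact_force: [-0.5, 1.9, 3.2]
grip_width: 0.0558
```

```bash
python3 -c "
from h import *
go(.508,.1828,.0640); o=observe();print(o['position'],o['grip_width'])
"
```

```text
shift [ 0.2 -0.3  0.8] rz 0 yaw -178.5 j6 -82.5 F [-0.5  1.9  3.2] T [ 0.3   0.01 -0.05]
[0.50823709 0.18307954 0.06478089] 0.05583703224645439
```

Request:
send_rows:
  commands:
    - [[0, 0, 0, 0.5, 0, 0, 8], [0, 0, 0, 1.1, 0, 0, 16], [0, 0, 0, 1.6, 0, 0, 24], [0, 0, 0, 1.6, 0, 0, 24]]

```text
clock: 17.7
position: [0.5082, 0.1825, 0.063]
eef_rot: [[-0.924, 0.383, 0.0], [0.383, 0.924, -0.0], [-0.001, -0.0, -1.0]]
contact_force: [-0.3, 0.1, 3.4]
grip_width: 0.0561
```

```bash
python3 -c "
from h import *
go(.508,.1828,.0640); o=observe();print(o['position'],o['grip_width'])
"
```

```text
shift [ 0.3  0.2 -1. ] rz 0 yaw 157.5 j6 -58.5 F [-0.3  0.1  3.4] T [-0.04  0.08 -0.08]
[0.50818267 0.18251189 0.06302408] 0.056095785948227964
```

Request:
send_rows:
  commands:
    - [[0, 0, 0, 0.5, 0, 0, 8], [0, 0, 0, 1.1, 0, 0, 16], [0, 0, 0, 1.1, 0, 0, 16]]

```text
clock: 18.0
position: [0.5083, 0.1826, 0.062]
eef_rot: [[-0.784, 0.621, 0.001], [0.621, 0.784, -0.0], [-0.001, 0.0, -1.0]]
contact_force: [0.6, -0.5, 3.9]
grip_width: 0.056
```

Request:
send_rows:
  commands:
    - [[0, 0, 0, 0.5, 0, 0, 8], [0, 0, 0, 1.1, 0, 0, 16], [0, 0, 0, 1.1, 0, 0, 16]]

```text
clock: 18.3
position: [0.5083, 0.1826, 0.061]
eef_rot: [[-0.584, 0.812, 0.001], [0.812, 0.584, -0.0], [-0.001, 0.0, -1.0]]
contact_force: [-0.2, -1.5, 4.5]
grip_width: 0.0558
```

Request:
send_rows:
  commands:
    - [[0, 0, 0, 0.5, 0, 0, 8], [0, 0, 0, 1.0, 0, 0, 16], [0, 0, 0, 1.0, 0, 0, 16]]

```text
clock: 18.6
position: [0.5089, 0.1825, 0.0607]
eef_rot: [[-0.339, 0.941, 0.002], [0.941, 0.339, -0.001], [-0.001, 0.002, -1.0]]
contact_force: [-0.1, -0.5, 7.4]
grip_width: 0.0564
```

```bash
python3 -c "
from h import *
go(.508,.1828,.0640); o=observe();print(o['position'],o['grip_width'])
q=snap('scene','s13')
cv2.imwrite('pics/s13c.png',cv2.resize(q['color'][200:320,320:450,::-1],(650,600),interpolation=2))
"
```

```text
shift [ 0.6 -0.7 -3.3] rz 0 yaw 109.8 j6 -10.7 F [-0.1 -0.5  7.4] T [-0.38  0.02  0.01]
[0.50891293 0.18247432 0.06069719] 0.05643186434824047
```

View pics/s13c.png

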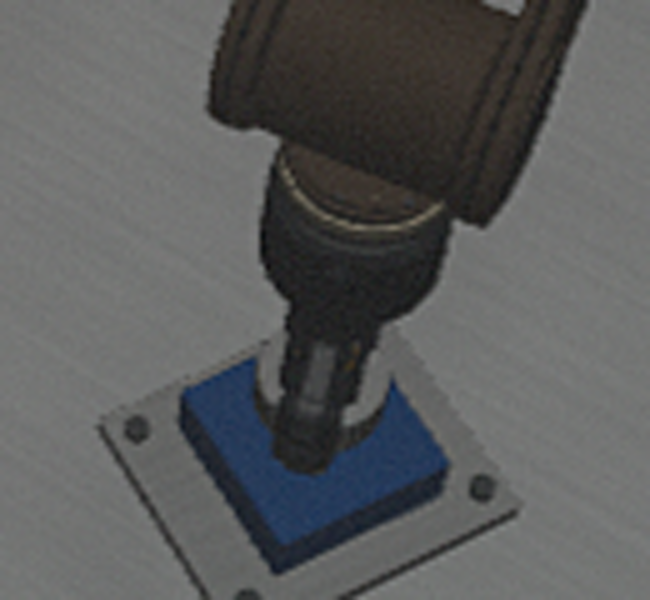

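Request:
send_rows:
  commands:
    - [[0, 0, 0, 0.5, 0, 0, 4], [0, 0, 0, 1.0, 0, 0, 8], [0, 0, 0, 1.3, 0, 0, 8], [0, 0, 0, 1.3, 0, 0, 8]]

```text
clock: 19.05
position: [0.5091, 0.1825, 0.0606]
eef_rot: [[-0.207, 0.978, 0.001], [0.978, 0.207, -0.001], [-0.002, 0.001, -1.0]]
contact_force: [-2.3, -2.4, 13.8]
grip_width: 0.0563
```

```bash
python3 -c "
from h import *
go(.508,.1828,.0640); o=observe();print(o['position'],o['grip_width'])
"
```

```text
shift [ 0.5 -1.  -3.4] rz 0 yaw 101.9 j6 -2.9 F [-2.3 -2.4 13.8] T [-0.6   0.52 -0.05]
[0.50905189 0.18246497 0.060629  ] 0.05628167350011968
```

Request:
send_rows:
  commands:
    - [[0, 0, 0, -1.5, 0, 0, 0], [0, 0, 0, -2.6, 0, 0, 0], [1, 0, 0, -2.6, 0, 0, 0], [1, 0, 0, -2.6, 0, 0, 0], [1, 0, 0, -2.6, 0, 0, 0], [1, 0, 0, -2.6, 0, 0, 0]]

```text
clock: 19.65
position: [0.5073, 0.1828, 0.0603]
eef_rot: [[-0.2, 0.98, -0.001], [0.98, 0.2, -0.0], [0.0, -0.001, -1.0]]
contact_force: [-0.5, -0.5, 0.0]
grip_width: 0.0854
```

```bash
python3 -c "
from h import *
go(.508,.1828,.0610); p=snap('wrist','w14')"
```

```text
shift [-0.1  0.7 -0.7] rz 0 yaw 101.5 j6 -2.5 F [-0.5 -0.5  0. ] T [-0.03  0.02 -0.01]
```

Request:
send_rows:
  commands:
    - [[1, 0, 0, 0, 0, 0, 8], [1, 0, 0, 0, 0, 0, 16], [1, 0, 0, 0, 0, 0, 24], [1, 0, 0, 0, 0, 0, 32], [1, 0, 0, 0, 0, 0, 40], [1, 0, 0, 0, 0, 0, 48], [1, 0, 0, 0, 0, 0, 56], [1, 0, 0, 0, 0, 0, 64], [1, 0, 0, 0, 0, 0, 72], [1, 0, 0, 0, 0, 0, 80]]

```text
clock: 20.7
position: [0.5077, 0.1828, 0.0607]
eef_rot: [[0.932, 0.361, -0.0], [0.361, -0.932, 0.0], [-0.0, -0.0, -1.0]]
contact_force: [-0.4, -0.1, 0.3]
grip_width: 0.0854
```

Request:
send_rows:
  commands:
    - [[1, 0, 0, 0, 0, 0, 8], [1, 0, 0, 0, 0, 0, 16], [1, 0, 0, 0, 0, 0, 24], [1, 0, 0, 0, 0, 0, 32], [1, 0, 0, 0, 0, 0, 40], [1, 0, 0, 0, 0, 0, 40]]

```text
clock: 21.3
position: [0.5077, 0.1828, 0.0607]
eef_rot: [[0.948, -0.317, -0.0], [-0.317, -0.948, 0.0], [-0.0, 0.0, -1.0]]
contact_force: [0.6, 0.5, -0.4]
grip_width: 0.0853
```

```bash
python3 -c "
from h import *
go(.508,.1828,.0610); p=snap('wrist','w15');print(observe()['position'])
cv2.imwrite('pics/c15.png',np.hstack([cv2.imread('pics/w14.png')[240:440,180:450],cv2.imread('pics/w15.png')[240:440,180:450]]))"
```

```text
shift [ 0.3 -0.1 -0.3] rz 0 yaw -18.5 j6 117.5 F [ 0.6  0.5 -0.4] T [ 0.03  0.01 -0.  ]
[0.50776144 0.18279229 0.06071561]
```

View pics/c15.png

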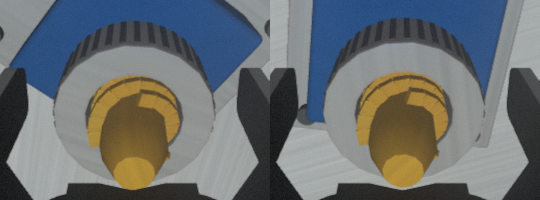

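Request:
send_rows:
  commands:
    - [[0, 0, 0, 0, 0, 0, 0], [0, 0, 0, 0, 0, 0, 0], [0, 0, 0, 0, 0, 0, 0], [0, 0, 0, 0, 0, 0, 0], [0, 0, 0, 0, 0, 0, 0], [0, 0, 0, 0, 0, 0, 0]]

```text
clock: 21.95
position: [0.5082, 0.1827, 0.0613]
eef_rot: [[0.948, -0.317, 0.001], [-0.317, -0.948, -0.0], [0.001, 0.0, -1.0]]
contact_force: [-1.1, -1.7, 4.3]
grip_width: 0.0567
```

```bash
python3 -c "
from h import *
go(.508,.1828,.0610);print(observe()['position'])"
```

```text
shift [-0.2 -0.1  0.3] rz 0 yaw -18.5 j6 117.5 F [-1.1 -1.7  4.3] T [-0.35  0.21  0.05]
[0.50818996 0.18265462 0.06134375]
```

Request:
send_rows:
  commands:
    - [[0, 0, 0, -1.0, 0, 0, -8], [0, 0, 0, -1.6, 0, 0, -16], [0, 0, 0, -2.1, 0, 0, -24], [0, 0, 0, -2.6, 0, 0, -32], [0, 0, 0, -3.2, 0, 0, -40], [0, 0, 0, -3.7, 0, 0, -48], [0, 0, 0, -4.2, 0, 0, -56], [0, 0, 0, -4.5, 0, 0, -60], [0, 0, 0, -4.5, 0, 0, -60]]

```text
clock: 22.85
position: [0.5072, 0.1828, 0.0643]
eef_rot: [[0.749, 0.662, -0.001], [0.662, -0.749, 0.0], [-0.001, -0.001, -1.0]]
contact_force: [-0.2, 0.5, -1.5]
grip_width: 0.0565
```

```bash
python3 -c "
from h import *
go(.508,.1828,.0610);o=observe();print(o['position'],o['grip_width'])"
```

```text
shift [0.6 0.6 3.3] rz 0 yaw 41.5 j6 57.5 F [-0.2  0.5 -1.5] T [-0.01  0.03  0.02]
[0.50715491 0.18279761 0.06433441] 0.05645870817569786
```

Request:
send_rows:
  commands:
    - [[0, 0, 0, -0.5, 0, 0, -8], [0, 0, 0, -1.1, 0, 0, -16], [0, 0, 0, -1.6, 0, 0, -24], [0, 0, 0, -2.1, 0, 0, -32], [0, 0, 0, -2.7, 0, 0, -40], [0, 0, 0, -3.2, 0, 0, -48], [0, 0, 0, -3.7, 0, 0, -56], [0, 0, 0, -4.0, 0, 0, -60], [0, 0, 0, -4.0, 0, 0, -60]]

```text
clock: 23.75
position: [0.5072, 0.1828, 0.0685]
eef_rot: [[-0.197, 0.98, -0.001], [0.98, 0.197, 0.0], [0.0, -0.001, -1.0]]
contact_force: [-0.1, 0.3, -2.5]
grip_width: 0.0567
```

Request:
send_rows:
  commands:
    - [[0, 0, 0, -0.5, 0, 0, -8], [0, 0, 0, -1.1, 0, 0, -16], [0, 0, 0, -1.6, 0, 0, -24], [0, 0, 0, -2.1, 0, 0, -32], [0, 0, 0, -2.7, 0, 0, -40], [0, 0, 0, -3.2, 0, 0, -48], [0, 0, 0, -3.7, 0, 0, -56], [0, 0, 0, -4.0, 0, 0, -60], [0, 0, 0, -4.0, 0, 0, -60]]

```text
clock: 24.65
position: [0.5072, 0.1829, 0.0726]
eef_rot: [[-0.947, 0.32, -0.001], [0.32, 0.947, 0.0], [0.001, -0.0, -1.0]]
contact_force: [0.1, 1.0, -3.0]
grip_width: 0.0562
```

```bash
python3 -c "
from h import *
go(.508,.1828,.0610);o=observe();print(o['position'],o['grip_width'])"
```

```text
shift [-0.8  0.2 11.6] rz 0 yaw 161.3 j6 -62.3 F [ 0.1  1.  -3. ] T [ 0.03 -0.   -0.01]
[0.5072061  0.18290466 0.07260427] 0.056201806348025816
```

Request:
send_rows:
  commands:
    - [[0, 0, 0, 0.7, 0, 0, 0], [0, 0, 0, 1.2, 0, 0, 0], [0, 0, 0, 1.2, 0, 0, 0]]

```text
clock: 24.95
position: [0.5077, 0.1829, 0.0722]
eef_rot: [[-0.948, 0.319, -0.0], [0.319, 0.948, 0.0], [0.0, -0.0, -1.0]]
contact_force: [-1.7, -0.8, -0.6]
grip_width: 0.0568
```

Request:
send_rows:
  commands:
    - [[1, 0, 0, 0, 0, 0, 0], [1, 0, 0, 0, 0, 0, 0], [1, 0, 0, 0, 0, 0, 0], [1, 0, 0, 0, 0, 0, 0], [1, 0, 0, 0, 0, 0, 0]]

```text
clock: 25.45
position: [0.508, 0.1828, 0.0723]
eef_rot: [[-0.948, 0.318, 0.0], [0.318, 0.948, 0.0], [-0.0, 0.0, -1.0]]
contact_force: [0.1, 0.8, -0.7]
grip_width: 0.0855
```

```bash
python3 -c "
from h import *
go(.508,.1828,.0610); p=snap('wrist','w16')"
```

```text
shift [ 0.  -0.  11.3] rz 0 yaw 161.5 j6 -62.5 F [ 0.1  0.8 -0.7] T [-0.04  0.    0.  ]
```

View pics/w16.png

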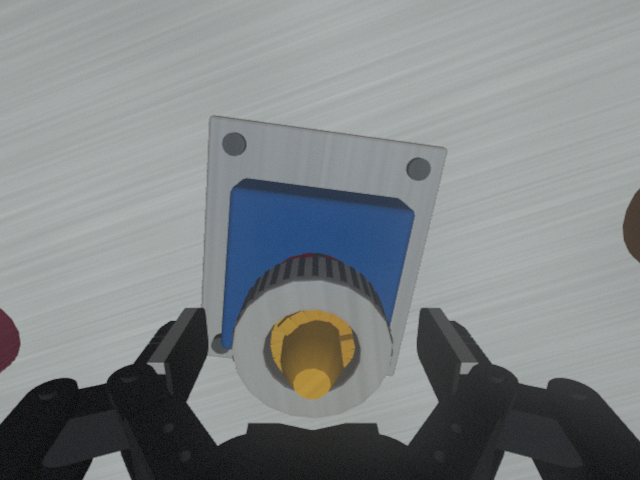

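Request:
send_rows:
  commands:
    - [[1, 0, 0, -10, 0, 0, 0], [1, 0, 0, -30, 0, 0, 0], [1, 0, 0, -65, 0, 0, 0], [1, 0, 0, -110, 0, 0, 0], [1, 0, 0, -150, 0, 0, 0], [1, 0, 0, -190, 0, 0, 0], [1, 0, 0, -190, 0, 0, 0], [1, 0, 0, -190, 0, 0, 0], [1, 0, 0, -190, 0, 0, 0]]

```text
clock: 26.4
position: [0.5071, 0.1826, 0.261]
eef_rot: [[-0.948, 0.318, -0.002], [0.318, 0.948, -0.0], [0.002, -0.001, -1.0]]
contact_force: [-0.1, -0.2, -0.2]
grip_width: 0.0852
```

```bash
python3 -c "
from h import *
go(.508,.1828,.0610); p=snap('wrist','w17');q=snap('scene','s17')
cv2.imwrite('pics/c17.png',np.hstack([cv2.resize(p['color'][130:330,220:420,::-1],(400,400)),cv2.resize(q['color'][220:320,330:430,::-1],(400,400))]))"
```

```text
shift [ -1.2   0.6 200. ] rz 0 yaw 161.5 j6 -62.5 F [-0.1 -0.2 -0.2] T [ 0.02 -0.01  0.02]
```

View pics/c17.png

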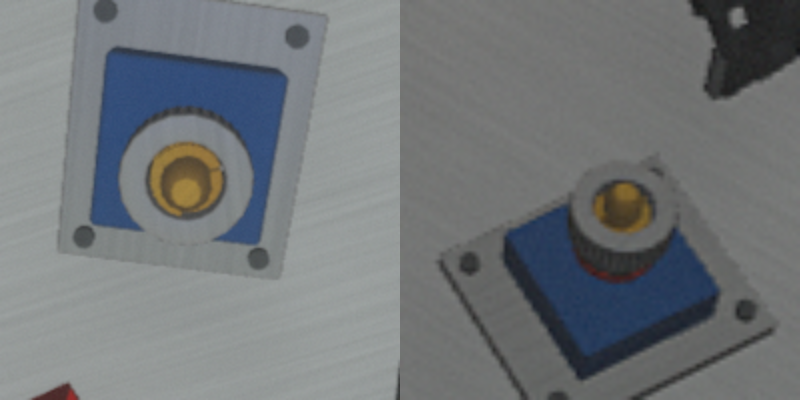

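View pics/s17.png

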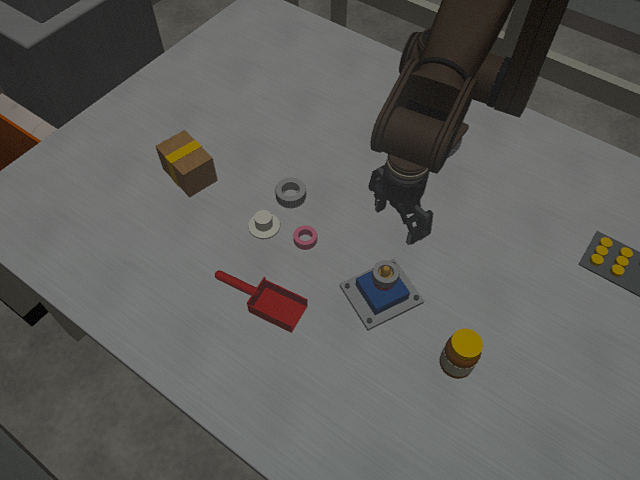

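The pictures show the gauge level on the stud above the red stop ring, with the scoop, jar and carton where they were and the arm clear.

```bash
python3 -c "
from h import *
print(close_job())"
```

```text
the job is handed in; nothing more can be done
None
```

The gauge is on the stud, backed off half a turn from snug against the stop ring, and the job is handed in at about 26.5 s on the robot's clock.

- **Screwing down:** I took the smaller grey gauge from its stand and screwed it clockwise about 0.98 turn, regripping once along the way. It then stopped descending, and the upward force rose to 13.8 N. I estimate about 14 to 17 N on the stop ring, because I couldn't measure that force directly.
- **How snug was reached:** Most of that final load came from the arm pressing down within the thread's axial play, after about 20 degrees of turning past first contact. I did not turn until the thread itself tightened, and the wrist torque about the axis stayed near zero.
- **Backing off:** I released the gauge at the stop, regripped it, and turned it back 180 degrees. The gripper rose about 11.3 mm against 12 mm expected from the lead; the play accounts for the difference. The half turn is counted from the final snug position, and regripping could have shifted it by a few degrees.
- **Last checks:** The final pictures show the gauge level on the stud with the red ring visible below it. The scoop, jar, carton and the look-alike rings appear unmoved, and the open gripper is about 19 cm above where it let go of the gauge. No check failed.

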